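# Hang the blue utensil pot on the worktop rail

## Robot

A 6-joint arm with a two-finger parallel gripper is mounted at the origin on a cart in front of the work surface, level with it; the furniture and walls round the work are solid. World frame = base frame: x ahead of the robot, y to its left, z up, the work surface at z = 0. Lengths are in mm, angles in rad, forces in N, time in s.
With the tool pointing down it reaches from about 350 to 975 mm from the base axis. Payload 7.1 kg.
Tool frame: the origin (TCP) lies at the very end of the fingers, on their centre line; the grasp point (between the pads) lies 19 mm behind it (ctrl.grasp_offset is the distance from the TCP to the grasp point, in mm); z points along the fingers, y is the line along which they close (so a half turn about z gives the same grasp; the last joint's range is limited). The gripper opens to 88 mm and grips with 3 to 60 N. Pads are 20 mm wide; open, the fingers measure 115 mm over their backs; the gripper's body (75 mm by 178 mm) begins 61 mm behind the grasp point.
Start: joints at [-1.243, 0.423, 1.63, -0, 1.089, -0.019], TCP at [212.448, -587.767, 222.675] pointing down, gripper open.
Joint ranges: [-3, 3], [-0.9, 2.11], [0.09, 2.58], [-1.31, 4.45], [0.11, 2.69], [-2.54, 2.54]. Speed limits (rad/s): [2.39, 2.39, 3.01, 3.14, 3.14, 3.14].

## Interface

Orientations are given as a rotation vector (axis times angle).
In Python, from workcell import ctrl, viewer, ticket, models gives the robot as it stands.
- The arm moves only by the tool play_rows, never from a script. Its arguments are lists of equal length, an entry for each row: "dp": the shift along the world's x, y, z in mm, a list of three; "yaw": the turn about the world's z in degrees. In form: {"dp": [[tx, ty, tz], ...], "yaw": [yaw, ...]}. A call has 1 to 8 rows; each row shifts and turns the commanded pose from where the row before left it; what a row does not reach is not made up. A row lasts 1/12 s, in which the tool goes at most 41.7 mm and 7.16 degrees, less where a joint would pass 70% of its speed; a pose out of reach is approached as far as the arm can. A call is refused whole if a number of a shift passes 41.7 or a number of a turn 7.16, either way. A call with a gripper value outside its range is refused whole. "gripper" is the closure, from 0 (fully open) to 1 (shut), set as the call begins (left out, the last holds). The fingers move at their own pace and stop on an object; the grip force is fixed at half the most. Time passes only in rows, so rows that do not move let the fingers close. It gives the time, the measured TCP pose, the force, the opening and the grip force at its end, in the units of the state.
- ctrl.get_obs(): the state, without advancing time (a new reading comes with each control period).
- viewer.get_image(name): name is "scene" or "side" or "wrist"; returns a dict with "pixels" (420x560x3 uint8, red, green, blue), "range_z" (420x560 float32, mm along the optical axis (not along the pixel's ray), 0 where there is no reading), "fx", "fy", "cx", "cy" (pixels), "T" (4x4, takes a point from camera to world coordinates); the wrist camera has in their place "hand_eye" (4x4, takes a point from camera to tool coordinates, whose origin is the TCP and whose axes are the flange's). Camera axes: x right, y up, looking along -z (the intrinsics and any distortion apply to the point x, -y, -z); pixel columns grow to the right and rows downward; lengths in mm; the calibration is good to about 2 mm. A picture is of the moment at which its call begins: read the wrist's pose just before it.
- ticket.close_job(): hands the job in; it is judged then, once.
Trained networks look in a picture, given as the dict that the camera call returned (one of the last four; its "shot" number tells which), for a name from the list of things; names that differ only in an ending like _2 or _b are one class to them, and where a whole thing is asked for, a point or a joint stands for the part that bears it (a point fixed in the world has none). Each returns a list of dicts, best first, with "conf" (0 to 1); they miss things now and then, are a little off and sometimes report something else, mostly with a low value. They report only what shows in the picture. A call takes as long as a camera call.
- models.look_for(picture, name): "bbox" ([centre column, centre row, width, height] in pixels, round what is visible of it).
- models.landmark_of(picture, name): "location" ([column, row] in pixels: a listed point, or the origin of a listed thing).
The state is a dict: "t": time; "qpos": joint angles; "qvel": joint speeds; "joint_torque": joint torques, N m; "ee_pos": TCP position; "orientation": TCP orientation; "ft_force": force on the tool from outside, world axes, zero at the start; "moment": the same for the moment, N m; "width": finger opening in mm; "grasp_force": force on a finger pad.
Only numpy, scipy, OpenCV 4.12 (cv2) and the standard library are available. Lean on these libraries where they do the work, as an engineer would, in place of code of your own. Each camera call takes 0.05 s, during which the arm holds its last target. There are 200 camera calls.

## Task

Hang the blue utensil pot on the low metal rail: lift its hook over the rail's front lip and lower the pot until the hook sits fully down behind the lip, in the empty stretch to the right of the grey pot that already hangs there, as seen from the robot. Let go so that it hangs still and upright, and leave the yellow pot standing where it is.

Things in the scene. Friction and masses are not known exactly. Their poses are not given: they have to be found in the camera images.
- blue_pot: Loose blue pot, 70x70x70 mm, 0.22 kg, upright. Origin: centre of underside; z up; x points to its hook, away from the robot (yaw within 0.45 rad). Grip from above its black carry bar, along x over the middle: 12 wide (y), z 104 to 120, x -35 to 31 mm, free below to the rim at z 70. At the back (face x 35) a 44 mm wide metal strip rises to z 120 and bends over backwards into the hook.
- blue_hook (a point): Middle of the hook's underside, at (40.5, 0, 116) mm in the pot's frame, same axes. The lip sits here when home (about 4 mm play across it). Inside, the hook is 11 mm wide (x 35 to 46) at the top; its 4 mm tongue slopes down and outwards to z 92, where the mouth is 24 mm wide (outer edge x 63).
- rail_bay (a point): Top edge of the fixed rail's front lip, mid empty stretch, 150 mm up. x: square to the rail, away from the robot, into the channel (yaw within 0.25 rad); y: left along the rail; z up. Lip 5 mm thick, front face plain, 90 high; channel behind it 36 wide, 32 deep, open upward, back wall level. Channel ends at y -103; the grey pot (same shape, fixed) begins at y 115, its top 4 mm above the lip.
- yellow_pot: The other loose pot, yellow, same shape and frame as the blue one, standing on the worktop: to be left alone.

How it is judged:
By the outcome, as a careful person would: the job done as asked, in the order asked, and still so for the second after the job is handed in, with the robot touching nothing.
It also fails if it takes over 42 s, if anything falls off the work surface, if the arm or the gripper's body presses on something with over 40 N, if the wrist force passes 120 N, or if a joint passes its speed limit or range.

## Working session

There is one attempt and no reset: what is moved stays moved. The work goes in short steps, Python scripts to look and compute and a tool call to move; the robot and the scene stay as the last step left them, time stands still between calls to the robot, and variables do not carry over. Pictures are saved under pics/ and viewed, at most 10 in all, crops included, and the job is handed in when it is done.

Besides the shell and the picture viewer there is one more tool, called after ">>>" as name([rows], argument=value, ...), one row to a line, values as JSON. play_rows: Moves the arm, as the interface text tells. Its arguments: {"type":"object","properties":{"dp":{"type":"array"},"yaw":{"type":"array"},"gripper":{"type":"number"}},"required":["dp","yaw"]}

```bash
mkdir -p pics
cat > h.py <<'E'
import numpy as np, cv2
from scipy.spatial.transform import Rotation as R
from workcell import ctrl, viewer, ticket, models
def snap(n):
    o=ctrl.get_obs(); p=viewer.get_image(n)
    if 'T' in p: T=np.array(p['T'])
    else:
        W=np.eye(4); W[:3,:3]=R.from_rotvec(o['orientation']).as_matrix(); W[:3,3]=o['ee_pos']
        T=W@np.array(p['hand_eye'])
    return p,T
def cloud(p,T):
    z=p['range_z'].astype(float); v,u=np.indices(z.shape)
    c=np.stack([(u-p['cx'])/p['fx']*z,-(v-p['cy'])/p['fy']*z,-z],-1)
    w=c@T[:3,:3].T+T[:3,3]; w[z<=0]=np.nan; return w
def proj(p,T,X):
    c=(np.asarray(X)-T[:3,3])@T[:3,:3]; return np.array([p['cx']-p['fx']*c[...,0]/c[...,2],p['cy']+p['fy']*c[...,1]/c[...,2]]).T
def save(p,f): cv2.imwrite('pics/'+f,cv2.cvtColor(p['pixels'],cv2.COLOR_RGB2BGR))
E
python3 - <<'E'
from h import *
print(ctrl.get_obs())
for n in ['scene','side']:
    p,T=snap(n); save(p,n+'1.png'); w=cloud(p,T)
    print(n,[k for k in p], p['fx'],p['cx'],p['cy'],T[:3,3].round())
    for nm in ['blue_pot','yellow_pot','blue_hook','rail_bay']:
        for f in (models.look_for,models.landmark_of):
            try:
                for r in f(p,nm)[:2]:
                    q=r.get('bbox',r.get('location')); print(nm,np.round(q),round(r['conf'],2),w[int(q[1]),int(q[0])].round())
            except Exception as e: print(nm,e)
E
```

```text
{'t': 0.0, 'qpos': array([-1.24300489e+00,  4.23818234e-01,  1.63067945e+00, -5.29689087e-05,
        1.08858727e+00, -1.90134650e-02]), 'qvel': array([ 0.00021613, -0.00126096,  0.00100383,  0.00139536, -0.00041909,
       -0.00010164]), 'joint_torque': array([ 1.97535941e-03, -5.44621933e+01, -2.73662245e+01,  6.44729706e-02,
        2.26995681e-02, -1.05388899e-04]), 'ee_pos': array([ 212.26046588, -587.27028535,  221.91995243]), 'orientation': array([-3.09302751e+00, -5.41818824e-01,  4.33075726e-04]), 'ft_force': array([-0.2140151 , -0.06999191, -0.58894209]), 'moment': array([-0.00164894,  0.03546392, -0.02238493]), 'grasp_force': 0.0, 'width': 87.3778535472664}
scene ['pixels', 'range_z', 'fx', 'fy', 'cx', 'cy', 'T', 'shot'] 444.7523822038989 278.6609617654883 211.76093471878136 [ 378.  673. 1197.]
blue_pot [293. 351.  43.  42.] 0.86 [391. 332.   7.]
yellow_pot [316. 161.  30.  36.] 0.61 [ 412. -316.   19.]
yellow_pot [315. 171.] 0.94 [ 409. -245.   53.]
blue_hook [292. 351.  41.  48.] 0.68 [394. 329.   3.]
blue_hook [284. 337.] 0.7 [417. 331. 116.]
rail_bay [237. 241.  60. 128.] 0.85 [581. 110. 153.]
rail_bay [247. 206.] 0.83 [580.  -8. 148.]
side ['pixels', 'range_z', 'fx', 'fy', 'cx', 'cy', 'T', 'shot'] 542.5652791081661 269.63106523234126 205.6254792706908 [  -39. -1340.   642.]
blue_pot [199. 206.] 0.65 [ 159. -539.  339.]
yellow_pot [279. 273.  46.  67.] 0.57 [ 424. -250.   33.]
yellow_pot [270. 291.] 0.87 [ 375. -314.   24.]
blue_hook [200. 187.  24.  33.] 0.94 [394. 372.  65.]
blue_hook [212. 168.] 0.83 [518. 661.  41.]
rail_bay [295. 212.  74.  90.] 0.93 [579.  -1.  84.]
rail_bay [295. 190.] 0.55 [582.  10. 147.]
```

Run:
```python
from h import *
p,T=snap('scene'); w=cloud(p,T)
c=p['pixels'][130:410,150:430]; cv2.imwrite('pics/sc.png',cv2.resize(cv2.cvtColor(c,cv2.COLOR_RGB2BGR),(600,600),interpolation=2))
# blue pixels
hsv=cv2.cvtColor(p['pixels'],cv2.COLOR_RGB2HSV)
m=(hsv[...,0]>95)&(hsv[...,0]<130)&(hsv[...,1]>110)
print(m.sum())
for a,b in [(60,80),(100,125)]:
    k=(w[...,2]>a)&(w[...,2]<b)&(abs(w[...,0]-385)<80)&(abs(w[...,1]-330)<80)
    q=w[k]; print(a,len(q)); 
    if len(q): print(q[:,:2].min(0),q[:,:2].max(0)); 
    if len(q)>5:
        print(cv2.minAreaRect(q[:,:2].astype(np.float32)))
    if a==100: print(np.c_[q.round(),p['pixels'][k]][::3])
# rail lip
k=(w[...,2]>142)&(w[...,2]<152)&(w[...,0]>500)&(w[...,0]<700)&(abs(w[...,1])<300)
q=w[k]; print(len(q)); 
for y in range(-160,260,20):
    s=q[abs(q[:,1]-y)<6]; print(y,np.sort(s[:,0]).round())
```

```text
1047
60 228
[340.40686914 303.8184857 ] [422.17744254 385.3282845 ]
((381.06207275390625, 344.3105773925781), (73.6103744506836, 73.21490478515625), 80.29447174072266)
100 371
[347.18823471 314.66060309] [442.63145509 360.38160752]
((393.33074951171875, 340.8756103515625), (44.60041046142578, 94.47284698486328), 83.53508758544922)
[[430. 315. 112. 186. 146. 115.]
 [422. 316. 121. 223. 214. 216.]
 [429. 319. 117. 167. 164. 165.]
 [422. 318. 120. 243. 244. 247.]
 [415. 316. 117. 221. 211. 211.]
 [432. 319. 110. 166. 168. 172.]
 [424. 321. 119. 242. 242. 244.]
 [417. 319. 118. 243. 244. 249.]
 [410. 318. 117. 248. 251. 255.]
 [431. 324. 116. 166. 163. 169.]
 [424. 323. 119. 244. 242. 243.]
 [416. 322. 119. 241. 240. 242.]
 [409. 321. 119. 231. 229. 225.]
 [434. 324. 107. 168. 168. 170.]
 [426. 326. 119. 243. 241. 242.]
 [418. 326. 121. 240. 239. 239.]
 [411. 324. 119. 255. 252. 250.]
 [433. 328. 113. 166. 166. 167.]
 [425. 327. 115. 245. 242. 244.]
 [418. 328. 121. 239. 237. 239.]
 [411. 327. 122. 255. 255. 252.]
 [435. 330. 110. 169. 169. 172.]
 [427. 333. 122. 241. 239. 242.]
 [420. 3
[... 4381 characters left out ...]
2. 622. 624.]
140 [506. 509. 511. 514. 523. 525. 528. 534. 539. 544. 544. 558. 560. 570.
 571. 572. 572. 574. 577. 581. 583. 586. 591. 592. 593. 594. 619. 619.
 620. 620. 621. 622. 622. 623.]
160 [571. 571. 571. 573. 575. 576. 577. 579. 579. 582. 584. 585. 586. 590.
 592. 593. 594. 595. 618. 618. 618. 620. 620. 620. 621. 622. 623. 624.]
180 [578. 578. 578. 578. 580. 580. 580. 581. 582. 618. 619. 619. 619. 619.
 620. 620. 621. 622. 623.]
200 [578. 578. 578. 579. 579. 580. 581. 581. 581. 618. 619. 620. 620. 620.
 621. 621. 623.]
220 [577. 577. 578. 578. 579. 579. 581. 581. 582. 619. 619. 619. 619. 621.
 621. 622. 622. 623.]
240 [576. 585. 590. 590. 597. 600. 600. 603. 608. 611. 614. 619. 621.]
```

View pics/sc.png

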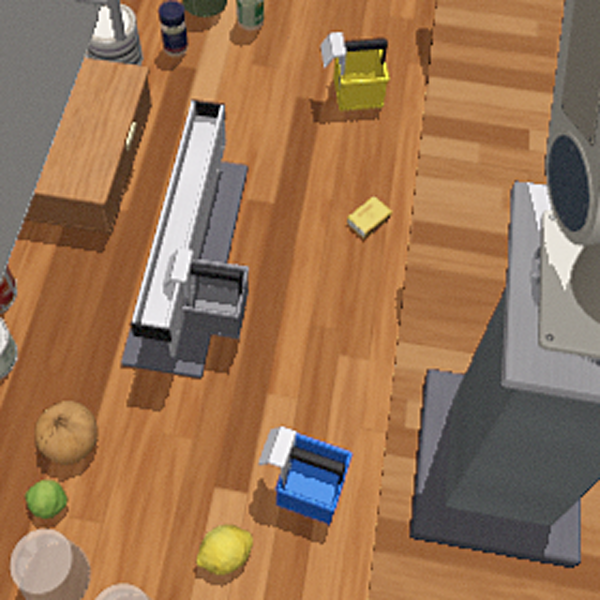

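View pics/side1.png

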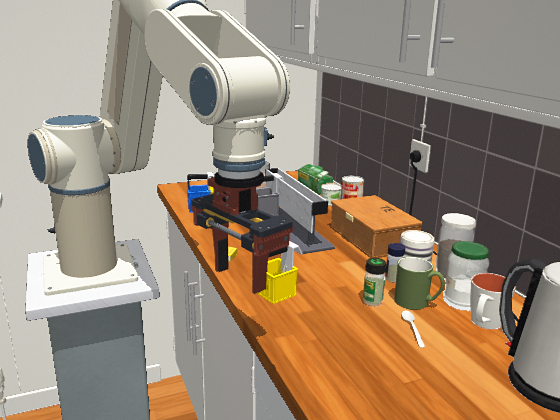

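The crop shows the blue pot around (315,475), with its hook pointing away from the robot, and the rail with its bay centred around (200,200). The grey pot is at (215,285), at the left end of the bay. The side view shows the gripper at (240,220), above and beside the yellow pot at (279,280).

>>> play_rows([
  [30, 38, 8],
  [30, 38, 8],
  [30, 38, 8],
  [30, 38, 8],
  [30, 38, 8],
  [30, 38, 8],
  [30, 38, 8],
  [30, 38, 8],
], yaw=[6.3, 6.3, 6.3, 6.3, 6.3, 6.3, 6.3, 6.3], gripper=0)

```text
t: 1.62
ee_pos: [417.1, -327.9, 277.6]
orientation: [2.564, 1.814, 0.0]
ft_force: [0.9, 0.2, -0.5]
width: 88.0
grasp_force: 0.0
```

>>> play_rows([
  [-3, 39, 0],
  [-3, 39, 0],
  [-3, 39, 0],
  [-3, 39, 0],
  [-3, 39, 0],
  [-3, 39, 0],
  [-3, 39, 0],
  [-3, 39, 0],
], yaw=[6.3, 6.3, 6.3, 6.3, 6.3, 6.3, 6.3, 6.3])

```text
t: 2.28
ee_pos: [391.7, -16.0, 277.3]
orientation: [1.548, 2.733, 0.001]
ft_force: [1.7, 1.1, 0.0]
width: 88.0
grasp_force: 0.0
```

>>> play_rows([
  [-3, 39, 0],
  [-3, 39, 0],
  [-3, 39, 0],
  [-3, 39, 0],
  [-3, 39, 0],
  [-3, 39, 0],
  [-3, 39, 0],
  [-3, 39, 0],
], yaw=[6.3, 6.3, 6.3, 6.3, 6.3, 6.3, 6.3, 6.3])

```text
t: 2.95
ee_pos: [367.6, 296.4, 277.3]
orientation: [0.235, 3.132, 0.001]
ft_force: [-0.2, 0.1, -0.2]
width: 87.7
grasp_force: 0.0
```

```bash
cat >> h.py <<'E'
def pot(w,p,c,r=75):
    near=(np.hypot(w[...,0]-c[0],w[...,1]-c[1])<r)
    rgb=p['pixels'].astype(int); top=near&(w[...,2]>c[2]+112)&(w[...,2]<c[2]+126)
    dark=top&(rgb.max(-1)<110); lite=top&(rgb.min(-1)>140)
    return w[dark],w[lite],dark,lite
E
python3 - <<'E'
from h import *
p,T=snap('wrist'); save(p,'w1.png'); w=cloud(p,T)
print(ctrl.get_obs()['ee_pos'],ctrl.get_obs()['qpos'])
d,l,md,ml=pot(w,p,(384,343,0))
for q in (d,l):
    if len(q)>5: print(len(q),np.median(q,0),q.min(0),q.max(0),cv2.minAreaRect(q[:,:2].astype(np.float32)), cv2.fitLine(q[:,:2].astype(np.float32),cv2.DIST_HUBER,0,.01,.01).ravel())
for nm in ['blue_pot','blue_hook']:
    for r in models.landmark_of(p,nm)[:1]:
        q=r['location']; print(nm,q,r['conf'],w[int(q[1]),int(q[0])])
E
```

```text
[367.94502208 302.13963659 277.67057758] [ 0.66080767  0.13115548  1.89624125  0.00292123  1.11021412 -0.76986092]
665 [379.2020688  345.03382659 120.99139426] [345.42517798 334.06836548 112.069858  ] [408.55850459 354.96500516 123.36634023] ((377.0741882324219, 344.7920837402344), (12.11326789855957, 62.94760513305664), 80.20722198486328) [ 9.8066610e-01 -1.9568852e-01  3.7641168e+02  3.4485159e+02]
780 [419.72340939 338.77456532 121.14923878] [408.66533818 316.04530433 113.75174952] [434.36925657 360.22456449 123.57804188] ((421.1980895996094, 338.0859069824219), (43.05620193481445, 23.497089385986328), 83.11486053466797) [8.3740242e-02 9.9648762e-01 4.1989188e+02 3.3826779e+02]
blue_pot [317.4, 183.6] 0.64 [387.18525003 345.0898868    4.84813058]
blue_hook [324.7, 234.5] 0.62 [416.54111063 336.04411204 121.05457736]
```

View pics/w1.png

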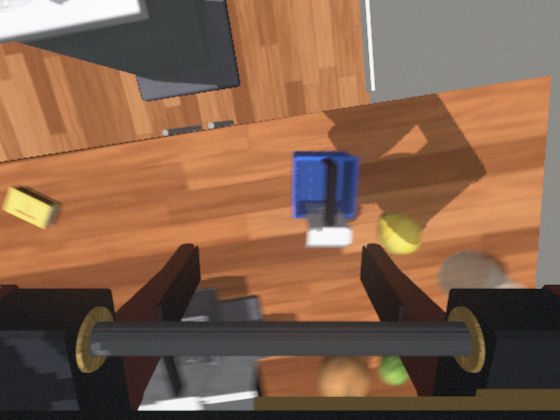

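The wrist view shows the blue pot at (327,185), black bar along the image column with the hook at (328,236). That matches the measured yaw of −0.15 rad and the 120 mm top height.

>>> play_rows([
  [3, 11, -20],
  [4, 15, -25],
  [4, 15, -25],
  [0, 0, -25],
  [0, 0, -10],
  [0, 0, 0],
], yaw=[0, 0, 0, 0, 0, 0])

```text
t: 3.6
ee_pos: [378.0, 333.1, 169.8]
orientation: [-0.247, -3.128, 0.006]
ft_force: [-0.8, -0.1, 0.3]
width: 87.6
grasp_force: 0.0
```

>>> play_rows([
  [1, 6, -5],
  [0, 5, -10],
  [0, 0, -20],
  [0, 0, -20],
  [0, 0, -16],
  [0, 0, -5],
  [0, 0, 0],
  [0, 0, 0],
], yaw=[0, 0, 0, 0, 0, 0, 0, 0])

```text
t: 4.27
ee_pos: [380.7, 346.8, 96.7]
orientation: [0.245, 3.131, 0.001]
ft_force: [0.5, -0.1, 0.3]
width: 88.1
grasp_force: 0.0
```

>>> play_rows([
  [-1, -2, -3],
  [0, 0, 0],
], yaw=[0, 0])

```text
t: 4.43
ee_pos: [379.4, 344.4, 93.7]
orientation: [0.245, 3.131, 0.001]
ft_force: [-0.6, -0.4, -0.3]
width: 88.1
grasp_force: 0.0
```

>>> play_rows([
  [0, 0, 0],
  [0, 0, 0],
  [0, 0, 0],
  [0, 0, 0],
  [0, 0, 0],
  [0, 0, 0],
  [0, 0, 0],
  [0, 0, 0],
], yaw=[0, 0, 0, 0, 0, 0, 0, 0], gripper=1)

```text
t: 5.1
ee_pos: [379.2, 344.4, 93.0]
orientation: [-0.245, -3.132, 0.0]
ft_force: [0.8, -0.1, -0.8]
width: 38.1
grasp_force: 0.0
```

>>> play_rows([
  [0, 0, 0],
  [0, 0, 0],
  [0, 0, 0],
  [0, 0, 0],
  [0, 0, 0],
  [0, 0, 0],
  [0, 0, 0],
], yaw=[0, 0, 0, 0, 0, 0, 0])

```text
t: 5.68
ee_pos: [379.2, 344.4, 93.0]
orientation: [-0.245, -3.132, 0.0]
ft_force: [-0.2, -0.0, -0.6]
width: 11.7
grasp_force: 30.0
```

>>> play_rows([
  [0, 0, 5],
  [0, 0, 15],
  [0, 0, 25],
  [0, 0, 25],
  [0, 0, 25],
  [0, 0, 25],
  [0, 0, 15],
  [0, 0, 5],
], yaw=[0, 0, 0, 0, 0, 0, 0, 0])

```text
t: 6.35
ee_pos: [380.1, 345.1, 235.8]
orientation: [0.244, 3.129, 0.005]
ft_force: [0.7, 0.5, -2.3]
width: 11.8
grasp_force: 30.0
```

>>> play_rows([
  [2, -20, 0],
  [3, -30, 0],
  [3, -38, 0],
  [3, -38, 0],
  [3, -38, 0],
  [3, -38, 0],
  [3, -38, 0],
  [3, -35, 0],
], yaw=[1, 1, 1, 1, 1, 1, 1, 1])

```text
t: 7.02
ee_pos: [401.1, 67.3, 232.3]
orientation: [-0.024, -3.14, 0.001]
ft_force: [1.3, 0.4, -2.9]
width: 11.8
grasp_force: 30.0
```

>>> play_rows([
  [5, -30, 0],
  [10, -25, 0],
  [10, -10, 0],
  [10, -5, 0],
  [5, 0, 0],
  [0, 0, 0],
], yaw=[1, 0.5, 0, 0, 0, 0])

```text
t: 7.52
ee_pos: [443.4, 0.0, 232.7]
orientation: [0.015, -3.142, -0.001]
ft_force: [-0.7, -0.3, -2.8]
width: 11.9
grasp_force: 30.0
```

Run:
```python
from h import *
print(ctrl.get_obs()['ee_pos'],ctrl.get_obs()['orientation'],ctrl.get_obs()['qpos'])
p,T=snap('scene'); save(p,'s2.png'); w=cloud(p,T)
def rail(w,p,nm):
    k=(w[...,2]>144)&(w[...,2]<155)&(w[...,0]>565)&(w[...,0]<596)&(w[...,1]>-95)&(w[...,1]<100)
    q=w[k]; 
    if len(q)<20: return print(nm,len(q))
    f=cv2.fitLine(q[:,:2].astype(np.float32),cv2.DIST_HUBER,0,.01,.01).ravel()
    print(nm,'lip',len(q),f,np.median(q,0),np.percentile(q[:,0],[2,98]),'yaw',np.arctan2(-f[0]*np.sign(f[1]),abs(f[1])))
    k=(w[...,2]>144)&(w[...,2]<158)&(w[...,0]>570)&(w[...,0]<640)
    print(' ymin',np.percentile(w[k][:,1],[0,1]))
rail(w,p,'scene')
p,T=snap('wrist'); save(p,'w2.png'); w=cloud(p,T); rail(w,p,'wrist')
# pot: points below gripper
for z0,z1 in((136,146),):
    pass
for nm in ['rail_bay','blue_hook']:
    for r in models.landmark_of(p,nm)[:1]:
        q=r['location']; print(nm,q,r['conf'],w[int(q[1]),int(q[0])])
```

```text
[4.43367576e+02 2.84235352e-02 2.32742789e+02] [ 1.52961759e-02 -3.14152450e+00 -6.32361411e-04] [-2.70595751e-02  1.38153042e-01  2.00491934e+00  4.77447853e-04
  9.98564015e-01 -1.60785244e+00]
scene lip 113 [ 7.0332466e-03 -9.9997526e-01  5.8126605e+02  7.0839500e+00] [581.2774971    7.63425615 148.07049782] [578.52534355 584.77441234] yaw 0.007033305
 ymin [-111.73140893 -108.24335205]
wrist 0
rail_bay [272.9, 361.7] 0.76 [483.88179443  -3.05709974 260.34648095]
blue_hook [277.4, 358.8] 0.75 [481.10549397  -0.57025574 261.44837787]
```

View pics/w2.png

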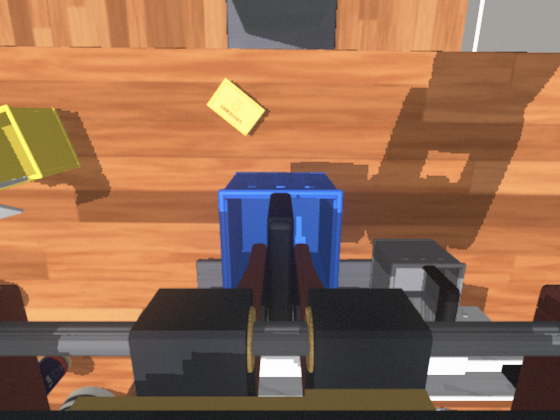

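The wrist view shows the blue pot square in the grip, with its bar at (282,240) and the rim level at row 192. The hook top shows between the fingers at (278,372), and the rail behind is mostly hidden by the gripper.

>>> play_rows([
  [5, 0, 0],
  [15, -1, 0],
  [20, -2, 0],
  [20, -2, 0],
  [20, 0, 0],
  [12, 0, -10],
  [4, 0, -15],
  [0, 0, -5],
], yaw=[0, 0, 0, 0, 0, 0, 0, 0])

```text
t: 8.38
ee_pos: [538.5, -5.1, 201.4]
orientation: [0.017, -3.14, -0.0]
ft_force: [-0.8, -0.6, -3.8]
width: 12.0
grasp_force: 30.0
```

>>> play_rows([
  [0, 0, 0],
  [0, 0, 0],
], yaw=[0, 0])

```text
t: 8.55
ee_pos: [537.5, -5.3, 202.9]
orientation: [0.016, -3.14, -0.0]
ft_force: [0.3, -1.2, -2.4]
width: 12.0
grasp_force: 30.0
```

Run:
```python
from h import *
o=ctrl.get_obs();print(o['ee_pos'],o['orientation']); zt=o['ee_pos'][2]-93+120; x0=o['ee_pos'][0]
for n in ('scene','side','wrist'):
    p,T=snap(n); save(p,n+'3.png'); w=cloud(p,T); rgb=p['pixels'].astype(int)
    k=(abs(w[...,2]-zt)<5)&(w[...,0]>x0+28)&(w[...,0]<x0+75)&(abs(w[...,1])<35)&(rgb.min(-1)>120)
    q=w[k]; print(n,len(q))
    if len(q)>10: print(' hook top',np.median(q,0),np.percentile(q,[2,98],axis=0),cv2.minAreaRect(q[:,:2].astype(np.float32)))
    if n!='wrist':
        i=np.clip(proj(p,T,[x0+45,-5,150]),150,400).astype(int)
        c=p['pixels'][max(i[1]-75,0):i[1]+75,max(i[0]-100,0):i[0]+100]
        cv2.imwrite(f'pics/{n}3c.png',cv2.resize(cv2.cvtColor(c,cv2.COLOR_RGB2BGR),None,fx=4,fy=4,interpolation=2))
```

```text
[537.54983762  -5.3477783  202.87011224] [ 1.63072516e-02 -3.14019436e+00 -5.35169767e-05]
scene 7
side 36
 hook top [576.77327947 -12.61804483 228.04691682] [[569.16168952 -30.3365056  225.63827981]
 [587.16620991  11.74324317 230.5840732 ]] ((577.7359008789062, -9.09323501586914), (44.61571502685547, 18.900672912597656), 89.74102020263672)
wrist 843
 hook top [582.2401613   -5.28175372 231.96143921] [[575.95137928 -14.89246143 230.87181647]
 [588.48490445   4.63859727 232.9769263 ]] ((582.1550903320312, -5.239714622497559), (14.253410339355469, 20.88785171508789), 1.7375050783157349)
```

View pics/scene3c.png

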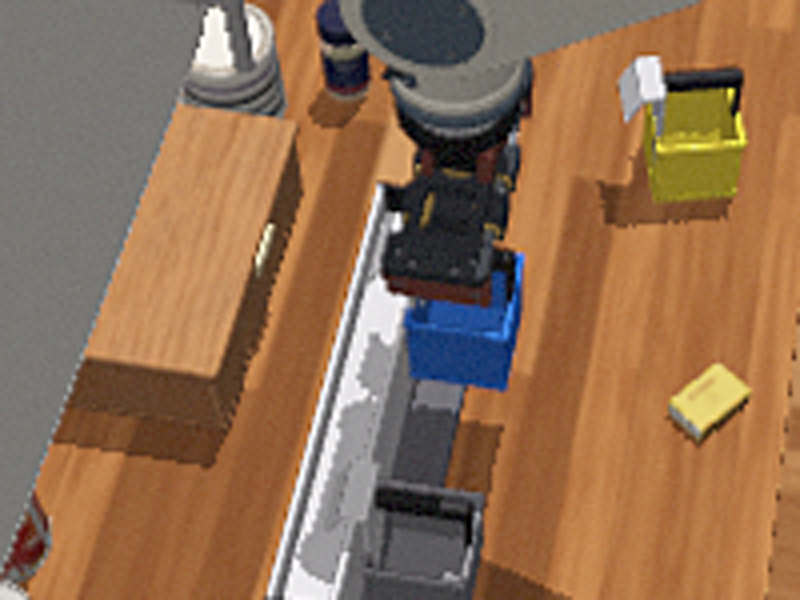

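View pics/side3c.png

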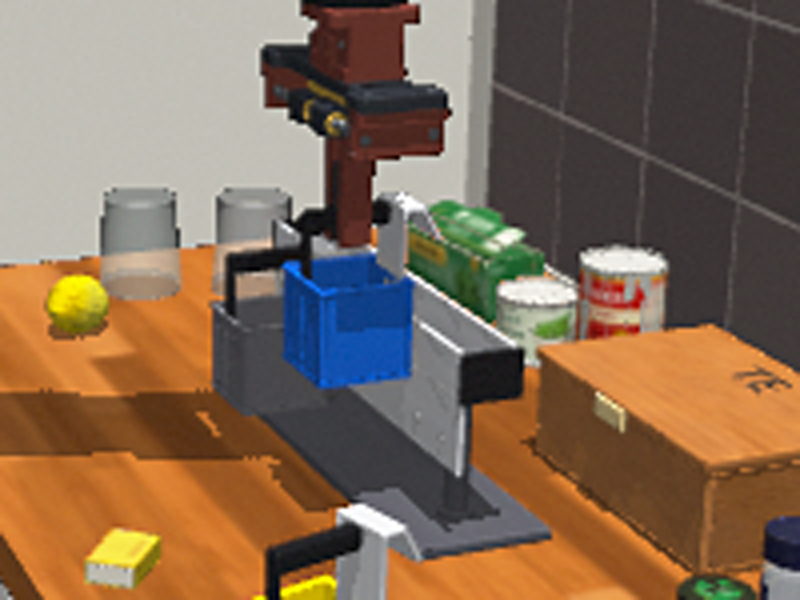

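The scene crop shows the blue pot at (465,330) held in front of the rail, clear of the grey pot at (420,540). The side crop shows its hook at (410,205), above the lip and pointing over the channel.

>>> play_rows([
  [2, 0, -5],
  [1, 0, -12],
  [0, 0, -15],
  [0, 0, -8],
  [0, 0, -4],
  [0, 0, 0],
  [0, 0, 0],
], yaw=[0, 0, 0, 0, 0, 0, 0])

```text
t: 9.28
ee_pos: [541.3, -5.7, 158.9]
orientation: [0.016, -3.141, 0.0]
ft_force: [-0.1, 0.1, -1.4]
width: 11.9
grasp_force: 30.0
```

>>> play_rows([
  [0, 0, -4],
  [0, 0, -5],
  [0, 0, -5],
  [0, 0, -4],
  [0, 0, 0],
  [0, 0, 0],
], yaw=[0, 0, 0, 0, 0, 0])

```text
t: 9.78
ee_pos: [541.0, -5.6, 140.7]
orientation: [0.016, -3.141, -0.0]
ft_force: [0.3, 0.3, -3.5]
width: 11.7
grasp_force: 30.0
```

>>> play_rows([
  [0, 0, -3],
  [0, 0, -3],
  [0, 0, -3],
  [0, 0, -2],
  [0, 0, 0],
  [0, 0, 0],
], yaw=[0, 0, 0, 0, 0, 0])

```text
t: 10.28
ee_pos: [541.1, -5.7, 129.8]
orientation: [0.016, -3.141, 0.0]
ft_force: [0.8, 0.8, -2.2]
width: 11.4
grasp_force: 30.0
```

>>> play_rows([
  [0, 0, -1],
  [0, 0, -1],
  [0, 0, 0],
  [0, 0, 0],
], yaw=[0, 0, 0, 0])

```text
t: 10.62
ee_pos: [541.2, -5.6, 128.0]
orientation: [-0.016, 3.142, -0.0]
ft_force: [0.1, -0.2, -3.0]
width: 11.8
grasp_force: 30.0
```

>>> play_rows([
  [0, 0, -1],
  [0, 0, 0],
  [0, 0, 0],
], yaw=[0, 0, 0])

```text
t: 10.87
ee_pos: [541.3, -5.6, 127.0]
orientation: [-0.016, 3.142, 0.0]
ft_force: [0.5, -0.4, -3.0]
width: 11.6
grasp_force: 30.0
```

>>> play_rows([
  [0, 0, -1],
  [0, 0, 0],
  [0, 0, 0],
], yaw=[0, 0, 0])

```text
t: 11.12
ee_pos: [541.3, -5.7, 126.5]
orientation: [-0.016, 3.141, -0.0]
ft_force: [-2.8, 0.2, 4.0]
width: 11.4
grasp_force: 30.0
```

>>> play_rows([
  [0, 0, -1],
  [0, 0, 0],
  [0, 0, 0],
], yaw=[0, 0, 0])

```text
t: 11.37
ee_pos: [541.4, -5.7, 126.4]
orientation: [-0.016, 3.141, -0.0]
ft_force: [-6.9, -0.6, 13.6]
width: 11.9
grasp_force: 30.0
```

>>> play_rows([
  [0, 0, 1],
  [0, 0, 0],
], yaw=[0, 0])

```text
t: 11.53
ee_pos: [541.4, -5.7, 126.4]
orientation: [-0.016, 3.141, -0.0]
ft_force: [-2.9, -0.0, 8.6]
width: 11.6
grasp_force: 30.0
```

>>> play_rows([
  [0, 0, 0],
  [0, 0, 0],
  [0, 0, 0],
  [0, 0, 0],
  [0, 0, 0],
  [0, 0, 0],
  [0, 0, 0],
  [0, 0, 0],
], yaw=[0, 0, 0, 0, 0, 0, 0, 0], gripper=0)

```text
t: 12.2
ee_pos: [541.2, -5.6, 126.0]
orientation: [0.016, -3.141, -0.0]
ft_force: [0.7, 0.1, 0.2]
width: 61.6
grasp_force: 0.0
```

>>> play_rows([
  [0, 0, 3],
  [0, 0, 8],
  [0, 0, 15],
  [0, 0, 20],
  [0, 0, 25],
  [0, 0, 25],
  [0, 0, 25],
  [0, 0, 25],
], yaw=[0, 0, 0, 0, 0, 0, 0, 0])

```text
t: 12.87
ee_pos: [541.1, -5.6, 274.1]
orientation: [-0.016, 3.141, 0.0]
ft_force: [-0.3, -0.1, 0.1]
width: 87.8
grasp_force: 0.0
```

>>> play_rows([
  [-10, 0, 5],
  [-20, 0, 0],
  [-25, 0, 0],
  [-25, 0, 0],
  [-20, 0, 0],
  [-10, 0, 0],
  [0, 0, 0],
  [0, 0, 0],
], yaw=[0, 0, 0, 0, 0, 0, 0, 0])

```text
t: 13.53
ee_pos: [431.6, -5.6, 277.3]
orientation: [-0.016, 3.14, -0.0]
ft_force: [0.2, -0.4, 0.5]
width: 87.7
grasp_force: 0.0
```

Run:
```python
from h import *
print(ctrl.get_obs()['ee_pos'])
for n in ('scene','side','wrist'):
    p,T=snap(n); save(p,n+'4.png'); w=cloud(p,T); rgb=p['pixels'].astype(int)
    near=(w[...,2]>100)&(w[...,2]<175)&(w[...,0]>495)&(w[...,0]<615)&(abs(w[...,1]+5)<40)
    bl=near&(rgb[...,2]>rgb[...,0]+40); bar=near&(rgb.max(-1)<110)&(w[...,2]>142); hk=near&(rgb.min(-1)>140)&(w[...,2]>151)
    for k,nm in((bl,'blue'),(bar,'bar'),(hk,'hook')):
        q=w[k]
        if len(q)>10: print(n,nm,len(q),np.median(q,0).round(1),np.percentile(q,[2,98],axis=0).round(1).tolist())
    if n=='side':
        i=proj(p,T,[545,-5,110]).astype(int); c=p['pixels'][i[1]-75:i[1]+75,i[0]-100:i[0]+100]
        cv2.imwrite('pics/side4c.png',cv2.resize(cv2.cvtColor(c,cv2.COLOR_RGB2BGR),None,fx=4,fy=4,interpolation=2))
```

```text
[431.55883731  -5.64915434 277.34757388]
scene blue 81 [523.8  26.1 103.3] [[507.1, -37.7, 100.2], [577.6, 31.2, 107.6]]
scene bar 110 [540.8  -2.5 151. ] [[510.0, -11.4, 142.9], [571.6, 2.2, 156.3]]
scene hook 77 [583.7  -7.3 153. ] [[574.7, -36.9, 151.1], [593.1, 16.1, 157.5]]
side blue 77 [535.8 -10.  101.7] [[505.0, -44.9, 100.3], [576.6, 29.0, 112.4]]
side bar 91 [538.2 -12.  147.6] [[507.5, -21.7, 142.2], [571.4, -3.2, 153.4]]
side hook 29 [581.7 -11.7 152. ] [[572.4, -31.6, 151.1], [590.6, 10.9, 153.5]]
wrist blue 1034 [532.1 -11.1 105.2] [[506.6, -41.6, 100.6], [577.5, 30.5, 152.4]]
wrist bar 579 [529.5  -5.4 154.2] [[507.8, -11.2, 144.9], [556.0, -0.0, 155.7]]
```

View pics/side4c.png

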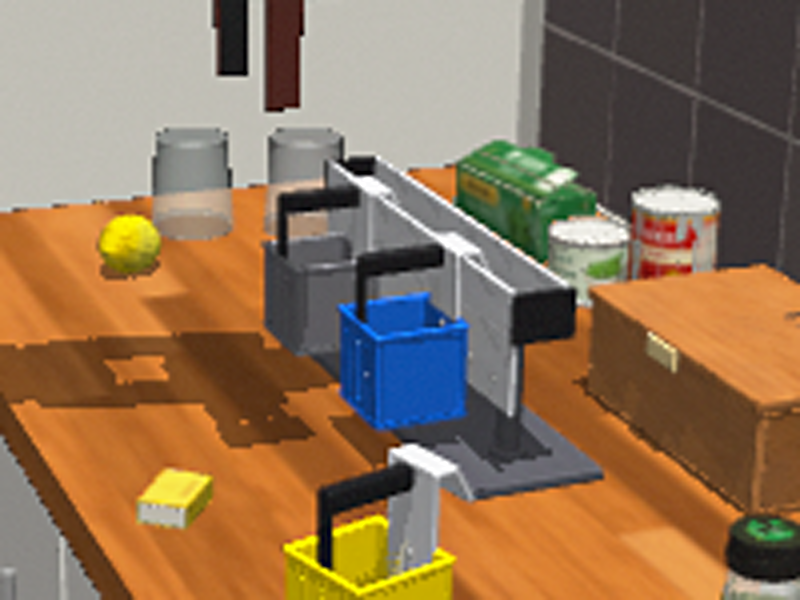

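View pics/wrist4.png

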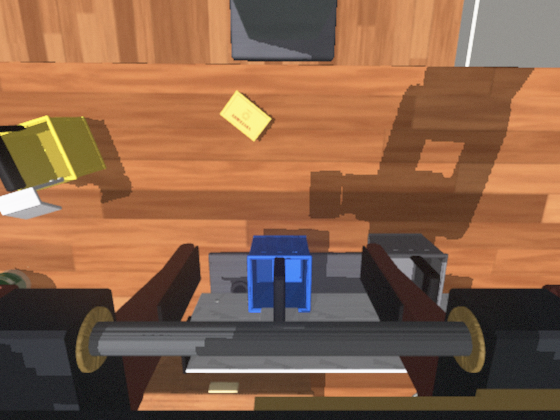

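The side crop shows the blue pot hanging upright at (405,360), with its hook at (460,245) down over the lip, level with the grey pot's. The wrist view shows it square at (280,275) and clear of the gripper. The bar top reads 154 mm, which matches the height expected when home.

```bash
python3 -c "
from workcell import ticket
print(ticket.close_job())"
```

```text
the job is handed in; nothing more can be done
None
```

The blue pot hangs upright on the rail to the right of the grey pot, hook fully down behind the lip. I let go, left the yellow pot untouched and handed the job in at about 14 s.

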